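# Unlock the jar-holding board and hold its spring jaw open at the marker

## Task

Please open the jar-holding board for me: turn its black lock knob anticlockwise (seen from above) as far as it goes, then pull the spring jaw open by its crossbar handle until the jaw's pointer is in line with the marker clip, and keep holding it there with the gripper so that I can set the jar in. Finish while still holding the jaw open (it springs shut if let go), and leave the jar, the mug and the pepper mill standing where they are.

Things in the scene. Friction and masses are not known exactly. Their poses are not given: they have to be found in the camera images.
- board: Pale wooden board, 220 (x) x 360 (y) x 20 mm, fixed on the table; origin: centre of its underside. A fixed wooden jaw (120 wide, 20 thick, top at 70 mm) stands across its -y end. The spring jaw slides along the board's y axis on rails in the middle (x = 0) and opens towards +y, away from the fixed jaw. The lock knob stands at x = +60, y = +40 mm.
- jaw (a joint): Travel of the spring jaw along the board's +y axis, m: 0 = shut (its start), 0.12 = open to the end stop. A spring pulls it shut, about 6 N at 0 rising by 0.9 N per 10 mm (about 15 N at 100 mm). While the lock knob is at its start the jaw can move only about 2 mm.
- handle (a point): Middle of the jaw's crossbar handle: round steel bar, 16 mm diameter, 84 mm long, along the board's x axis, centre 86 mm above the table, on thin posts near its ends; free beneath down to 38 mm. At jaw = 0 it is at x = 0, y = -45 mm of the board. The moving jaw plate (120 wide, top 68 mm above the table) is 62 mm from it on the -y side. Axes as the board's.
- pointer (a point): Tip of the jaw's pointer: a flat dark steel finger, 8 mm wide (y), 6 mm thick, that sticks out of the jaw carriage to the board's -x side and moves with the jaw. The point is on its top, mid-width, at x = -70, y = -22 mm of the board (jaw = 0), 36 mm above the table. Axes as the board's.
- marker: Small black plastic marker clip, 26 (x) x 10 (y) x 20 mm, a thin steel line along its top,, fixed on a strip at x = -85 mm of the board, 55 to 105 mm further along +y than the pointer's start. Origin: centre of its underside, 21 mm above the table; axes as the board's. The jaw is at the mark when the pointer's tip and this clip have the same y in the board's frame; they do not touch.
- knob (a joint): Angle of the lock knob, rad, growing anticlockwise seen from above: 0 = locked stop, 1.3 = fully free (stop); it starts between 0 and 0.15, turns stiffly (about 0.1 N m) and stays where it is left. The jaw can pass once the knob is beyond about 0.7.
- knob_grip (a point): On the lock knob's vertical axis, at the height to grip (66 mm above the table). The grip is an upright black bar 56 mm long, 14 mm thick, 40 to 80 mm above the table. The point turns with the knob: x lies along the bar, z up. Below the bar a 45 mm steel arm points along +x and bars the jaw carriage's nose.
- jar: Bystander: closed glass preserving jar, 72 mm diameter, 110 mm high, standing loose near the board's -y end; origin at the centre of its underside.
- mug: Bystander: white mug, 80 mm diameter, 90 mm high, loose, near the board's +y end; origin at the centre of its underside.
- shaker: Bystander: dark wooden pepper mill, 48 mm diameter, 90 mm high, loose, beyond the board's +x side; origin at the centre of its underside.

How it is judged (in metres and radians):
On the way, in this order (a step that is already met when the one before it is completed fails the run):
1. the lock knob is turned anticlockwise, free of the jaw (value of joint knob above 0.95 rad), for 0.1 s.
2. the jaw's pointer is held in line with the marker (y of pointer in the frame of marker between -0.006 and 0.006 m and velocity of joint jaw between -0.02 and 0.02 m/s), for 0.4 s.
At the end, for the whole second after the job is handed in: The knob is still turned free (beyond 0.9 rad), and the gripper's fingers hold the spring jaw (more than 3 N between them) at rest with its pointer within 6 mm of the marker along the board; no loose thing props the jaw, and the jar, mug and pepper mill stand within 30 mm of their starts (value of joint knob above 0.9 rad and y of pointer in the frame of marker between -0.006 and 0.006 m and velocity of joint jaw between -0.01 and 0.01 m/s and contact force between the fingers and jaw above 3 N and contact force between each of jar, mug, shaker and jaw below 0.3 N and distance of each of jar, mug, shaker from where it was at the start of the episode below 0.03 m); the arm keeps its last pose, push and grip.
It fails at once if the jar is knocked over or shoved (angle between jar's own z axis and vertical above 0.4 rad or distance of jar from where it was at the start of the episode above 0.04 m).
It fails at once if the mug is knocked over or shoved (angle between mug's own z axis and vertical above 0.4 rad or distance of mug from where it was at the start of the episode above 0.04 m).
It fails at once if the pepper mill is knocked over or shoved (angle between shaker's own z axis and vertical above 0.4 rad or distance of shaker from where it was at the start of the episode above 0.04 m).
It also fails if it takes over 51 s, if anything falls off the work surface, if the arm or the gripper's body presses on something with over 40 N, if the wrist force passes 120 N, or if a joint passes its speed limit or range.

## Robot

A 6-joint arm with a two-finger parallel gripper is mounted at the origin on the work surface. World frame = base frame: x ahead of the robot, y to its left, z up, the work surface at z = 0. Lengths are in mm, angles in rad, forces in N, time in s.
With the tool pointing down it reaches from about 150 to 775 mm from the base axis. Payload 6.1 kg.
Tool frame: the origin (TCP) lies on the centre line of the jaws, within the pads' length; the fingertips stand 14 mm ahead of it and the grasp point (between the pads) lies 5 mm behind it (manip.tip_reach is the distance from the TCP to the fingertips, in mm); x points along the fingers, y is the direction in which the jaws open and shut, and the axes are right-handed (so a half turn about x gives the same grasp; the last joint's range is limited). The gripper opens to 85 mm and grips with 20 to 120 N. Pads are 22 mm wide; open, the fingers measure 114 mm over their backs; the gripper's body (76 mm by 85 mm) begins 54 mm behind the grasp point. The pads swing forward as they close: fully open they stand 13 mm farther back than shut.
Start: joints at [1.191, 0.126, -0.04, 1.405, 0, 1.571], TCP at [194.628, 487.574, 245.295] pointing down, gripper open.
Joint ranges: [-2.72, 2.72], [-0.95, 1.95], [-1.27, 1.35], [-1.78, 2.02], [-1.46, 1.47], [-3.14, 3.14]. Speed limits (rad/s): [2.39, 2.39, 3.01, 3.14, 3.14, 3.14].

## Interface

Orientations are given as a rotation vector (axis times angle).
In Python, from workcell import manip, eyes gives the robot as it stands.
- The arm moves only by the tool arm_command, never from a script. Its argument "rows" is a list of rows, each a list of 7 numbers: the turn, a rotation vector about the world's x, y, z in degrees, then the shift along the world's x, y, z in cm, then the finger opening in cm, from 0 to 8.54. In form: [[rx, ry, rz, tx, ty, tz, grip], ...]. A call has 1 to 20 rows; each row shifts and turns the commanded pose from where the row before left it; what a row does not reach is not made up. A row lasts 1/8 s, in which the tool goes at most 62.5 mm and 10.7 degrees, less where a joint would pass 70% of its speed; a pose out of reach is approached as far as the arm can. A call with a gripper value outside its range is refused whole. The fingers move at their own pace and stop on an object; the grip force is fixed at half the most. Time passes only in rows, so rows that do not move let the fingers close. It gives the time, the measured TCP pose, the force and the opening at its end, in the units of the state.
- manip.read_state(): the state, without advancing time (a new reading comes with each control period).
- eyes.camera(name): name is "scene" or "top"; returns a dict with "img" (420x560x3 uint8, red, green, blue), "range_z" (420x560 float32, mm along the optical axis (not along the pixel's ray), 0 where there is no reading), "fov_y" (degrees; the focal length in pixels is half the picture's height over the tangent of half this angle, whatever the lens; pixels are square), "cx", "cy" (the principal point, pixels), "rvec" (rotation vector, rad) and "tvec" (3), from world to camera coordinates, as OpenCV has them. Camera axes: x right, y down, z forward; pixel columns grow to the right and rows downward; lengths in mm; the calibration is good to about 2 mm. A picture is of the moment at which its call begins.
- manip.finish_job(): hands the job in, once; it reports no verdict.
The state is a dict: "time_s": time; "qpos": joint angles; "joint_velocities": joint speeds; "joint_torque": joint torques, N m; "ee_pos": TCP position; "tool_rot": TCP orientation; "wrist_force": force on the tool from outside, world axes, zero at the start; "ft_torque": the same for the moment, N m; "gripper_width": opening from 0.0 (shut) to 1.0 (fully open).
Only numpy, scipy, OpenCV 4.12 (cv2) and the standard library are available. Lean on these libraries where they do the work, as an engineer would, in place of code of your own. Each camera call takes 0.05 s, during which the arm holds its last target. There are 200 camera calls.

## Working session

There is one attempt and no reset: what is moved stays moved. The work goes in short steps, Python scripts to look and compute and a tool call to move; the robot and the scene stay as the last step left them, time stands still between calls to the robot, and variables do not carry over. Pictures are saved under pics/ and viewed, and the job is handed in when it is done.

Besides the shell and the picture viewer there is one more tool, called after "Emit:" as a command line: name --pt "numbers of a row" for each row, then --argument value for the rest. arm_command: Moves the arm, as the interface text tells. Its arguments: {"type":"object","properties":{"rows":{"type":"array","items":{"type":"array","items":{"type":"number"}}}},"required":["rows"]}

```bash
mkdir -p pics
cat > h.py <<'E'
import numpy as np, cv2
from workcell import manip, eyes
def cam(n):
    c=eyes.camera(n); h=c["img"].shape[0]
    f=h/2/np.tan(np.radians(c["fov_y"])/2)
    c["K"]=np.array([[f,0,c["cx"]],[0,f,c["cy"]],[0,0,1.]]); c["R"]=cv2.Rodrigues(np.array(c["rvec"],float))[0]; c["t"]=np.array(c["tvec"],float)
    return c
def ray(c,u,v):
    d=c["R"].T@np.linalg.inv(c["K"])@[u,v,1]; return -c["R"].T@c["t"], d
def atz(c,u,v,z):
    o,d=ray(c,u,v); return o+d*(z-o[2])/d[2]
def dep(c,u,v):
    o,d=ray(c,u,v); return o+d*c["range_z"][int(round(v)),int(round(u))]
def proj(c,P):
    p=c["K"]@(c["R"]@np.array(P,float)+c["t"]); return p[:2]/p[2]
def tri(c1,p1,c2,p2):
    o1,d1=ray(c1,*p1);o2,d2=ray(c2,*p2)
    s=np.linalg.lstsq(np.c_[d1,-d2],o2-o1,rcond=None)[0]
    a,b=o1+s[0]*d1,o2+s[1]*d2; return (a+b)/2,np.linalg.norm(a-b)
def save(c,n,crop=None,k=1):
    im=c["img"][...,::-1]
    if crop: x0,y0,x1,y1=crop; im=im[y0:y1,x0:x1]
    cv2.imwrite(f"pics/{n}.png",cv2.resize(im,None,fx=k,fy=k,interpolation=cv2.INTER_CUBIC))
E
python3 - <<'E'
from h import *
import pickle
for n in("scene","top"):
    c=cam(n); save(c,n+"0"); pickle.dump(c,open(n+"0.pkl","wb")); print(n,c["fov_y"],(-c["R"].T@c["t"]).round(),c["R"].round(2).tolist())
s=manip.read_state();print(s)
E
```

```text
scene 43.293561496786445 [1259. -632.  719.] [[0.69, 0.72, 0.01], [0.41, -0.39, -0.82], [-0.59, 0.58, -0.57]]
top 52.12309106641898 [ 487.   50. 1046.] [[-0.02, -1.0, -0.01], [-1.0, 0.02, -0.08], [0.08, 0.01, -1.0]]
{'time_s': 0.1, 'qpos': array([ 1.19099140e+00,  1.26363626e-01, -4.04915940e-02,  1.40541108e+00,
        3.65863221e-06,  1.57079378e+00]), 'joint_velocities': array([-0.00147228, -0.00082001,  0.00260363, -0.00088379, -0.00062053,
       -0.00177229]), 'joint_torque': array([-7.96303448e-04, -4.36908102e+01,  3.53603840e+01,  1.38082600e-02,
       -6.85921259e-05,  8.65710234e-06]), 'ee_pos': array([194.51011561, 487.26898528, 244.59033494]), 'tool_rot': array([ 0.2968442 ,  1.5504618 , -0.29912191]), 'wrist_force': array([ 0.57096959, -0.67386512, -0.83135929]), 'ft_torque': array([0.02828057, 0.00621113, 0.04213384]), 'gripper_width': 1.0026853504286213}
```

View pics/scene0.png

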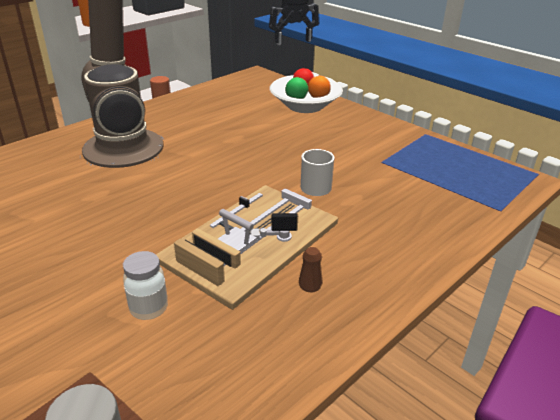

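View pics/top0.png

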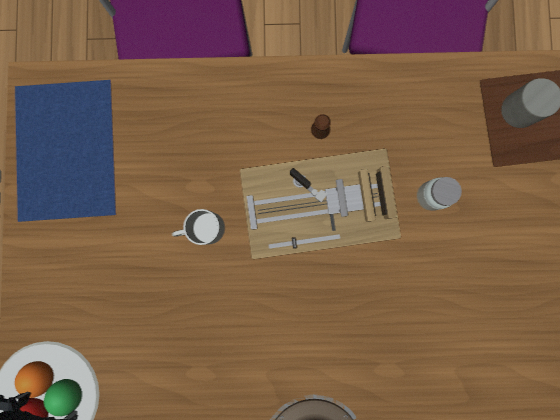

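The board lies in the top view around (320,205). Its +y points image left (world +y), the jar is on the right at (440,193), the mug on the left at (203,228) and the mill at (321,127). Next I enlarge.

Run:
```python
from h import *
import pickle
t=pickle.load(open("top0.pkl","rb"));s=pickle.load(open("scene0.pkl","rb"))
save(t,"tc",(235,140,405,265),4.7);save(s,"sc",(150,165,350,305),4)
```

```text
(no output)
```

View pics/tc.png

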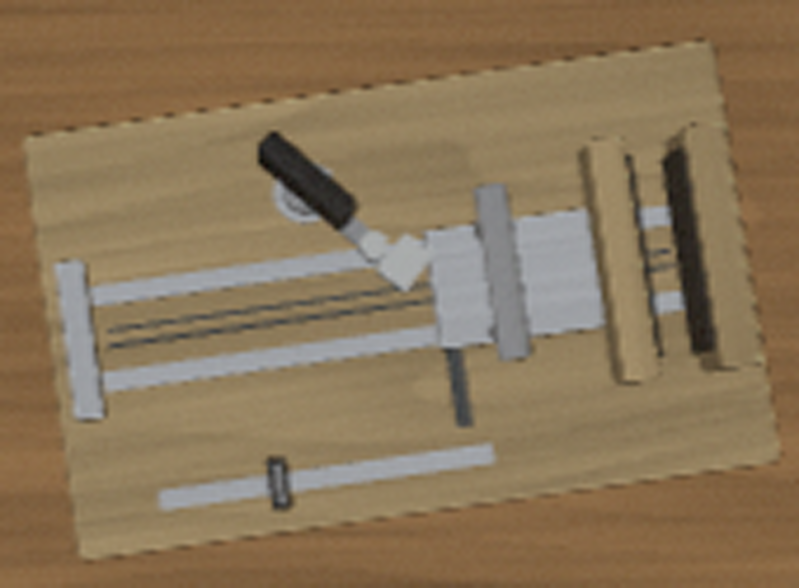

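View pics/sc.png

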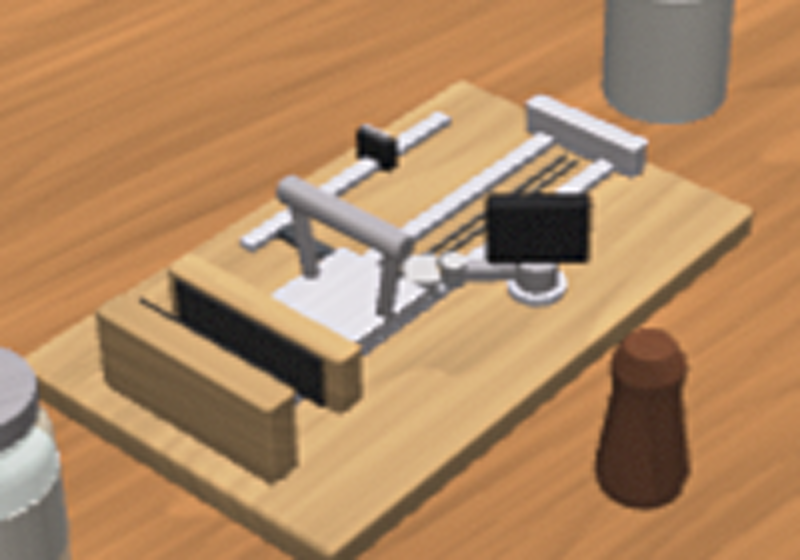

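```bash
cat > m.py <<'E'
from h import *
import pickle
t=pickle.load(open("top0.pkl","rb"));s=pickle.load(open("scene0.pkl","rb"))
T=lambda x,y:((x+.5)/4.7-.5+235,(y+.5)/4.7-.5+140)
S=lambda x,y:((x+.5)/4-.5+150,(y+.5)/4-.5+165)
C=np.array([atz(t,*T(*p),20) for p in [(25,137),(710,40),(778,463),(82,557)]])  # +x+y, +x-y, -x-y, -x+y
o=C.mean(0); ey=(C[0]+C[3]-C[1]-C[2]);ly=np.linalg.norm(ey)/2;ey/=2*ly
yaw=np.arctan2(-ey[0],ey[1]); 
Rb=np.array([[np.cos(yaw),-np.sin(yaw),0],[np.sin(yaw),np.cos(yaw),0],[0,0,1]])
o[2]=0
W=lambda p:o+Rb@np.array(p,float)
B=lambda p:Rb.T@(np.array(p)-o)
E
python3 - <<'E'
from m import *
print("C",C.round(1).tolist(),"o",o,"len",ly,"yaw deg",np.degrees(yaw))
for n,a,b in [("handle+x end",(490,186),(401,247)),("handle-x end",(514,357),(287,186)),("handle mid",(502,271),(345,214)),("knob top mid",(307,178),(539,198)),("marker top",(279,482),(378,133)),("pointer",(464,424),(280,228))]:
    P,e=tri(t,T(*a),s,S(*b)); print(n,P.round(1),"board",B(P).round(1),"miss",e.round(1), "depth", dep(t,*T(*a)).round(1))
for n,p in [("handle",(0,-45,94)),("knob",(60,40,80)),("pointer",(-70,-22,36))]: 
    u=proj(t,W(p));v=proj(s,W(p)); print(n,W(p).round(1),((u-[235,140]+.5)*4.7).round(),((v-[150,165]+.5)*4).round())
# points with height 75..85 near knob
for c in(t,s):
    uu,vv=np.meshgrid(np.arange(560),np.arange(420)); d=c["range_z"]; k=np.linalg.inv(c["K"])@np.stack([uu.ravel(),vv.ravel(),np.ones(uu.size)])
    P=((c["R"].T@(k*d.ravel()-c["t"][:,None])).T); Q=(P-o)@Rb
    m=(d.ravel()>0)&(np.hypot(Q[:,0]-60,Q[:,1]-40)<40)&(Q[:,2]>(70 if c is t else 50))&(Q[:,2]<90)
    r=cv2.minAreaRect(Q[m][:,:2].astype(np.float32)); print("knob",m.sum(),r,Q[m].min(0),Q[m].max(0))
    m=(d.ravel()>0)&(abs(Q[:,0])<46)&(abs(Q[:,1]+45)<20)&(Q[:,2]>80)&(Q[:,2]<105)
    print("bar",m.sum(),Q[m].min(0),Q[m].max(0),Q[m].mean(0))
    for nm,xy,h in (("mug",(0,260),95),("jar",(0,-270),115),("mill",(150,40),95)):
        m=(d.ravel()>0)&(np.hypot(Q[:,0]-xy[0],Q[:,1]-xy[1])<90)&(Q[:,2]>h-30)&(Q[:,2]<h+5); print(nm,m.sum(),Q[m].min(0).round(),Q[m].max(0).round()) if m.any() else 0
E
```

```text
C [[660.0, 162.5, 20.0], [702.8, -190.7, 20.0], [485.2, -216.7, 20.0], [445.1, 136.3, 20.0]] o [573.28008666 -27.1551678    0.        ] len 355.523961238559 yaw deg 6.6970185566262685
handle+x end [619.5 -67.6  88.7] board [ 41.2 -45.5  88.7] miss 1.5 depth [618.8 -65.9  97.6]
handle-x end [538.3 -75.7  88.5] board [-40.4 -44.1  88.5] miss 0.6 depth [538.  -75.8  89.2]
handle mid [579.2 -71.1  89.7] board [  0.8 -44.4  89.7] miss 0.6 depth [578.8 -71.   92.8]
knob top mid [627.5  20.5  80.3] board [59.4 41.  80.3] miss 1.3 depth [626.2  20.2  85.7]
marker top [481.2  36.6  43.5] board [-84.   74.   43.5] miss 0.8 depth [481.   36.3  47. ]
pointer [507.5 -57.3  36. ] board [-68.8 -22.2  36. ] miss 1.1 depth [507.9 -56.8  36.4]
handle [578.5 -71.8  94. ] [505. 272.] [343. 208.]
knob [628.2  19.6  80. ] [308. 176.] [538. 200.]
pointer [506.3 -57.2  36. ] [465. 428.] [280. 227.]
knob 154 ((60.16286849975586, 40.05580520629883), (55.152931213378906, 13.945369720458984), 41.48991012573242) [36.13674592 19.47744171 71.0420219 ] [83.53419982 61.07311192 85.76709113]
bar 268 [-41.82144088 -53.93903465  83.37625582] [ 42.30700654 -37.46733663  97.82311452] [ 3.87550386e-02 -4.47536362e+01  9.25270098e+01]
mug 385 [-61. 234.  65.] [ 19. 344.  95.]
jar 775 [ -53. -303.   85.] [  14. -239.  117.]
mill 277 [ 60. -45.  66.] [199.  61.  94.]
knob 386 ((61.06908416748047, 39.711883544921875), (54.98424530029297, 18.967559814453125), 41.026729583740234) [35.61565917 17.09046519 50.00360892] [85.69127283 63.45807199 82.987425  ]
bar 282 [-41.53941934 -54.5063554   80.28128763] [ 44.219697   -36.96789068  98.14262382] [  4.55475074 -47.24110036  90.47337247]
mug 604 [-60. 233.  65.] [ 20. 344.  93.]
jar 1058 [ -49. -304.   85.] [  17. -239.  113.]
mill 388 [ 60. -45.  65.] [200.  63.  92.]
```

Run:
```python
from m import *
s=manip.read_state(); R=cv2.Rodrigues(s["tool_rot"])[0]; print(R.round(3)); ya=np.degrees(np.arctan2(R[1,1],R[0,1])); print("tool y yaw",ya)
k=W((60.3,40,0)); h=W((0,-44.8,0)); print("knob",k,"handle",h,"pull dir",Rb[:,1], "mill",B(atz(t,321,124,88)).round(), B(atz(t,321,132,0)).round())
bar=41.3+np.degrees(yaw)
for a in (bar+90,bar-90): print("knob grip: turn y by",(a-ya+180)%360-180)
for a in (90+np.degrees(yaw),-90+np.degrees(yaw)): print("handle grip from start yaw:",(a-ya+180)%360-180)
print("shift to knob",k[:2]-s["ee_pos"][:2])
```

```text
[[-0.001  0.371  0.929]
 [-0.001  0.929 -0.371]
 [-1.    -0.001 -0.   ]]
tool y yaw 68.23892649680964
knob [628.50388058  19.60403006   0.        ] handle [578.50462038 -71.64948483   0.        ] pull dir [-0.11661906  0.99317672  0.        ] mill [172. -23.  88.] [175. -31.   0.]
knob grip: turn y by 69.75809205981665
knob grip: turn y by -110.24190794018338
handle grip from start yaw: 28.458092059816636
handle grip from start yaw: -151.54190794018336
shift to knob [ 433.99376497 -467.66495522]
```

Emit:
arm_command --pt "0 0 -7.87 3.1 -3.34 0 5" --pt "0 0 -7.87 3.1 -3.34 0 5" --pt "0 0 -7.87 3.1 -3.34 0 5" --pt "0 0 -7.87 3.1 -3.34 0 5" --pt "0 0 -7.87 3.1 -3.34 0 5" --pt "0 0 -7.87 3.1 -3.34 0 5" --pt "0 0 -7.87 3.1 -3.34 0 5" --pt "0 0 -7.87 3.1 -3.34 0 5" --pt "0 0 -7.87 3.1 -3.34 0 5" --pt "0 0 -7.87 3.1 -3.34 0 5" --pt "0 0 -7.87 3.1 -3.34 0 5" --pt "0 0 -7.87 3.1 -3.34 0 5" --pt "0 0 -7.87 3.1 -3.34 0 5" --pt "0 0 -7.87 3.1 -3.34 0 5" --pt "0 0 0 0 0 0 5" --pt "0 0 0 0 0 0 5"

```text
time_s: 2.1
ee_pos: [628.2, 20.1, 244.7]
tool_rot: [1.723, 0.77, -1.726]
wrist_force: [-0.2, -0.4, 0.7]
gripper_width: 0.586
```

```bash
cat > st.py <<'E'
from m import *
s=manip.read_state(); R=cv2.Rodrigues(s["tool_rot"])[0]
print("t",s["time_s"],"pos",s["ee_pos"].round(1),"yaw",np.degrees(np.arctan2(R[1,1],R[0,1])).round(2),"down",R[:,0].round(3),"q",s["qpos"].round(2),"F",s["wrist_force"].round(1),"M",s["ft_torque"].round(2),"w",round(s["gripper_width"]*85,1),"board",B(s["ee_pos"]).round(1))
E
python3 st.py
python3 - <<'E'
from m import *
k=W((60.3,40,0));s=manip.read_state();print(k-s["ee_pos"])
E
```

```text
t 2.1 pos [628.2  20.1 244.7] yaw -41.9 down [-0.001  0.    -1.   ] q [0.03 0.33 0.22 1.46 0.   2.33] F [-0.2 -0.4  0.7] M [-0.02 -0.02  0.03] w 49.8 board [ 60.1  40.5 244.7]
[   0.30800531   -0.49230722 -244.68037158]
```

Emit:
arm_command --pt "0 0 0 0 -0.05 -4 5" --pt "0 0 0 0 0 -4 5" --pt "0 0 0 0 0 -4 5" --pt "0 0 0 0 0 -3 5" --pt "0 0 0 0 0 -2 5" --pt "0 0 0 0 0 -1.2 5" --pt "0 0 0 0 0 0 5" --pt "0 0 0 0 0 0 0.8" --pt "0 0 0 0 0 0 0.8" --pt "0 0 0 0 0 0 0.8" --pt "0 0 0 0 0 0 0.8" --pt "0 0 0 0 0 0 0.8"

```text
time_s: 3.6
ee_pos: [628.1, 20.6, 64.7]
tool_rot: [1.726, 0.772, -1.724]
wrist_force: [-5.5, 3.3, 5.6]
gripper_width: 0.154
```

```bash
python3 st.py
```

```text
t 3.6 pos [628.1  20.6  64.7] yaw -41.89 down [-0.     0.002 -1.   ] q [ 0.03  0.37 -0.12  1.08  0.    2.33] F [-5.5  3.3  5.6] M [0.74 0.92 0.09] w 13.1 board [60.  41.  64.7]
```

Emit:
arm_command --pt "0 0 6 0 0 0 0.8" --pt "0 0 6 0 0 0 0.8" --pt "0 0 6 0 0 0 0.8" --pt "0 0 6 0 0 0 0.8" --pt "0 0 6 0 0 0 0.8" --pt "0 0 6 0 0 0 0.8" --pt "0 0 6 0 0 0 0.8" --pt "0 0 6 0 0 0 0.8" --pt "0 0 6 0 0 0 0.8" --pt "0 0 6 0 0 0 0.8" --pt "0 0 3 0 0 0 0.8" --pt "0 0 0 0 0 0 0.8"

```text
time_s: 5.1
ee_pos: [628.5, 20.6, 64.7]
tool_rot: [0.935, 1.362, -0.932]
wrist_force: [-4.0, 4.2, 5.4]
gripper_width: 0.153
```

```bash
python3 st.py
```

```text
t 5.1 pos [628.5  20.6  64.7] yaw 21.13 down [ 0.001  0.002 -1.   ] q [ 0.03  0.37 -0.12  1.08  0.    1.23] F [-4.   4.2  5.4] M [0.81 0.72 0.06] w 13.0 board [60.4 41.  64.7]
```

Emit:
arm_command --pt "0 0 2 0 0 0 0.8" --pt "0 0 2 0 0 0 0.8" --pt "0 0 1.5 0 0 0 0.8" --pt "0 0 1.5 0 0 0 0.8"

```text
time_s: 5.6
ee_pos: [628.5, 20.6, 64.8]
tool_rot: [0.846, 1.402, -0.841]
wrist_force: [-4.0, 4.6, 5.4]
gripper_width: 0.156
```

```bash
python3 st.py
python3 - <<'E'
from h import *
c=cam("top");save(c,"t1",(235,140,405,265),4.7);save(cam("scene"),"s1",(150,100,350,305),2.8)
E
```

```text
t 5.6 pos [628.5  20.6  64.8] yaw 27.94 down [ 0.001  0.003 -1.   ] q [ 0.03  0.37 -0.12  1.08  0.    1.11] F [-4.   4.6  5.4] M [ 1.    0.77 -1.85] w 13.3 board [60.4 41.  64.8]
```

View pics/s1.png

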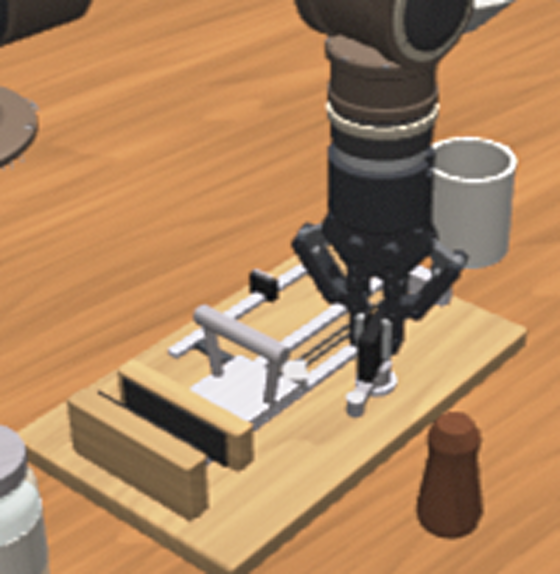

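Moment -1.85 N m shows that the stop is reached. The picture shows the lock arm's tip at (355,402), swung clear of the jaw. Now I release, rise and go over the handle.

Emit:
arm_command --pt "0 0 -1 0 0 0 5" --pt "0 0 0 0 0 0 5" --pt "0 0 0 0 0 0 5" --pt "0 0 0 0 0 0 5" --pt "0 0 0 0 0 3 5" --pt "0 0 0 0 0 4 5" --pt "0 0 0 0 0 4 5" --pt "0 0 8.7 -0.62 -1.15 0 5" --pt "0 0 8.7 -0.62 -1.15 0 5" --pt "0 0 8.7 -0.62 -1.15 0 5" --pt "0 0 8.7 -0.62 -1.15 0 5" --pt "0 0 8.7 -0.62 -1.15 0 5" --pt "0 0 8.7 -0.62 -1.15 0 5" --pt "0 0 8.7 -0.62 -1.15 0 5" --pt "0 0 8.7 -0.62 -1.15 0 5" --pt "0 0 0 0 0 0 5" --pt "0 0 0 0 0 0 5"

```text
time_s: 7.82
ee_pos: [579.2, -72.3, 173.3]
tool_rot: [-0.089, 1.569, 0.089]
wrist_force: [-0.6, -0.4, 0.2]
gripper_width: 0.583
```

```bash
python3 st.py
python3 - <<'E'
from h import *
c=cam("top");save(c,"t2",(235,140,405,265),4.7);save(cam("scene"),"s2",(150,100,350,305),2.8)
E
```

```text
t 7.825 pos [579.2 -72.3 173.3] yaw 96.52 down [ 0.  0. -1.] q [-0.12  0.24 -0.05  1.27  0.   -0.24] F [-0.6 -0.4  0.2] M [-0.   -0.   -0.03] w 49.5 board [  0.7 -45.5 173.3]
```

View pics/s2.png

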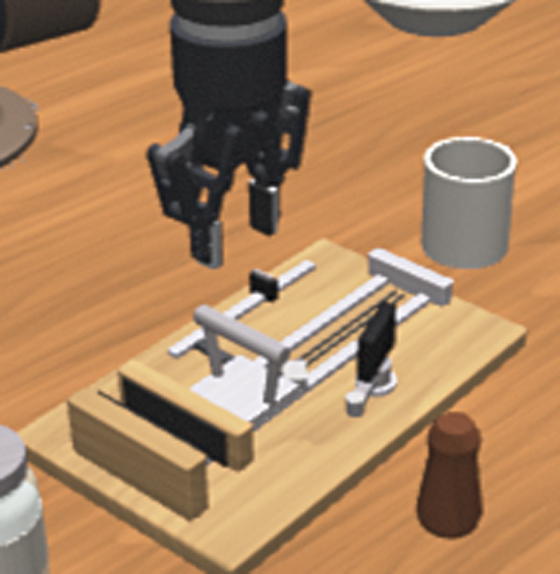

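The knob stays turned, with its arm at (355,402), and the gripper is straight above the crossbar. Next I lower and grip.

Emit:
arm_command --pt "0 0 0 0 0.05 -3 5" --pt "0 0 0 0 0 -3 5" --pt "0 0 0 0 0 -2 5" --pt "0 0 0 0 0 -1.3 5" --pt "0 0 0 0 0 0 5" --pt "0 0 0 0 0 0 0.8" --pt "0 0 0 0 0 0 0.8" --pt "0 0 0 0 0 0 0.8" --pt "0 0 0 0 0 0 0.8" --pt "0 0 0 0 0 0 0.8"

```text
time_s: 9.18
ee_pos: [579.6, -70.7, 81.6]
tool_rot: [-0.09, 1.567, 0.094]
wrist_force: [-1.4, 4.7, 3.1]
gripper_width: 0.165
```

```bash
python3 st.py
```

```text
t 9.175 pos [579.6 -70.7  81.6] yaw 96.71 down [ 0.002  0.003 -1.   ] q [-0.12  0.28 -0.21  1.08  0.   -0.24] F [-1.4  4.7  3.1] M [1.12 0.19 0.08] w 14.1 board [  1.2 -43.9  81.6]
```

Emit:
arm_command --pt "0 0 0 -0.06 0.5 0 0.8" --pt "0 0 0 -0.06 0.5 0 0.8" --pt "0 0 0 -0.06 0.5 0 0.8" --pt "0 0 0 -0.06 0.5 0 0.8" --pt "0 0 0 -0.06 0.5 0 0.8" --pt "0 0 0 -0.06 0.5 0 0.8" --pt "0 0 0 -0.06 0.5 0 0.8" --pt "0 0 0 -0.06 0.5 0 0.8" --pt "0 0 0 -0.06 0.5 0 0.8" --pt "0 0 0 -0.06 0.5 0 0.8" --pt "0 0 0 -0.06 0.5 0 0.8" --pt "0 0 0 -0.06 0.5 0 0.8" --pt "0 0 0 -0.06 0.5 0 0.8" --pt "0 0 0 -0.06 0.5 0 0.8" --pt "0 0 0 -0.06 0.5 0 0.8" --pt "0 0 0 -0.06 0.5 0 0.8" --pt "0 0 0 0 0 0 0.8"

```text
time_s: 11.3
ee_pos: [570.3, 4.9, 81.6]
tool_rot: [-0.096, 1.567, 0.084]
wrist_force: [-0.0, -12.8, 2.9]
gripper_width: 0.162
```

```bash
python3 st.py
python3 - <<'E'
from h import *
import pickle
c=cam("top");save(c,"t3",(235,140,405,265),4.7);c=cam("scene");save(c,"s3",(150,165,350,305),4)
E
```

```text
t 11.3 pos [570.3   4.9  81.6] yaw 96.55 down [ 0.003 -0.007 -1.   ] q [ 0.01  0.26 -0.24  1.07 -0.01 -0.1 ] F [ -0.  -12.8   2.9] M [-2.38 -0.06  0.05] w 13.8 board [ 0.8 32.2 81.6]
```

View pics/s3.png

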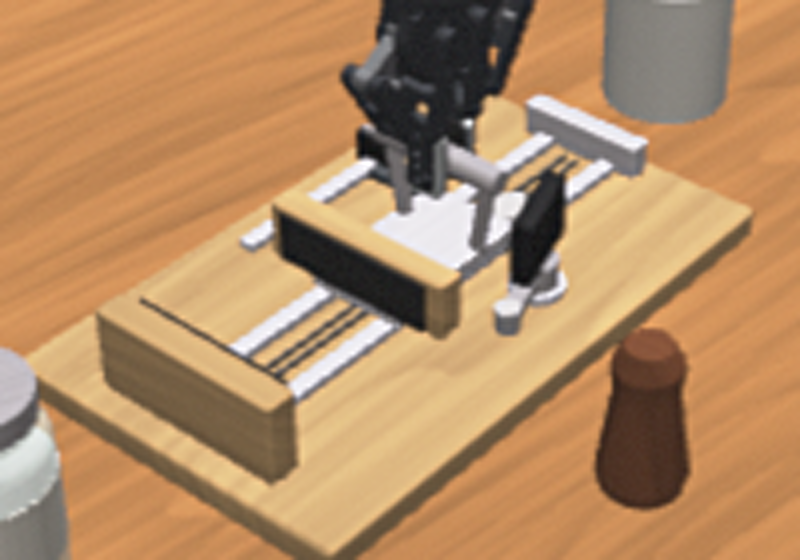

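View pics/t3.png

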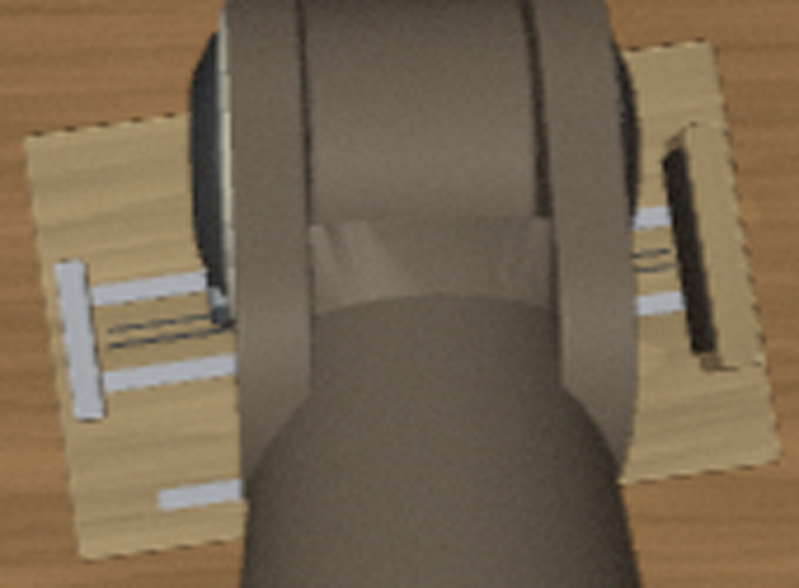

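```bash
cat > j.py <<'E'
from m import *
from scipy.optimize import minimize_scalar as ms
def yfit(x,z,p): return ms(lambda y:np.linalg.norm(proj(s,W((x,y,z)))-S(*p)),bounds=(-200,200),method="bounded")
def jaw(name,x,z,p0,p1):
    a,b=yfit(x,z,p0),yfit(x,z,p1); print(name,"y0",round(a.x,1),"y1",round(b.x,1),"jaw",round(b.x-a.x,1),"miss",round(a.fun,1),round(b.fun,1))
E
python3 - <<'E'
from j import *
jaw("cap",42,86,(401,247),(492,182))
jaw("plate corner top +y",60,68,(360,350),(461,284))
print("marker y", yfit(-85,41,(378,133)).x)
save(s,"s0z",(180,190,280,270),8)
c=cam("scene");save(c,"s3z",(180,190,280,270),8)
E
```

```text
cap y0 -45.2 y1 27.7 jaw 72.9 miss 1.4 1.8
plate corner top +y y0 -100.0 y1 -26.4 jaw 73.6 miss 0.8 2.2
marker y 76.37652489444439
```

View pics/s0z.png

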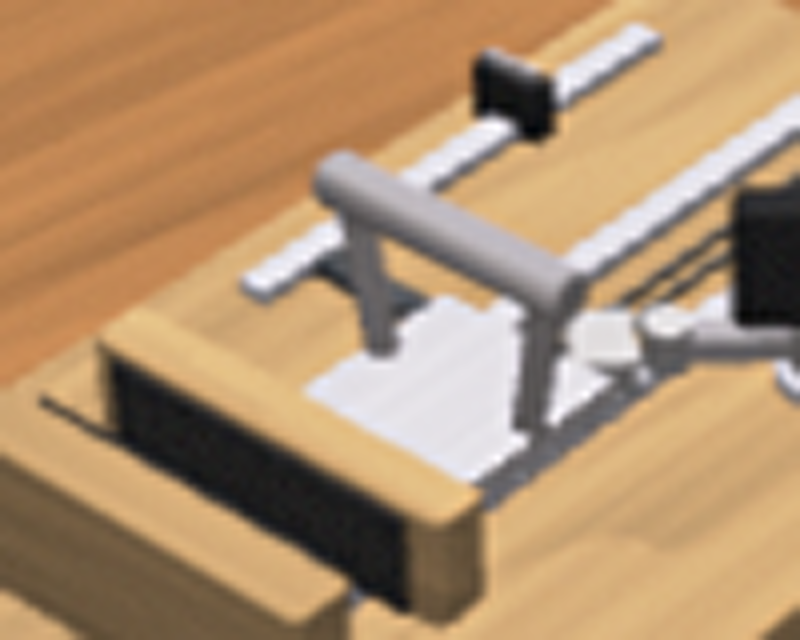

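View pics/s3z.png

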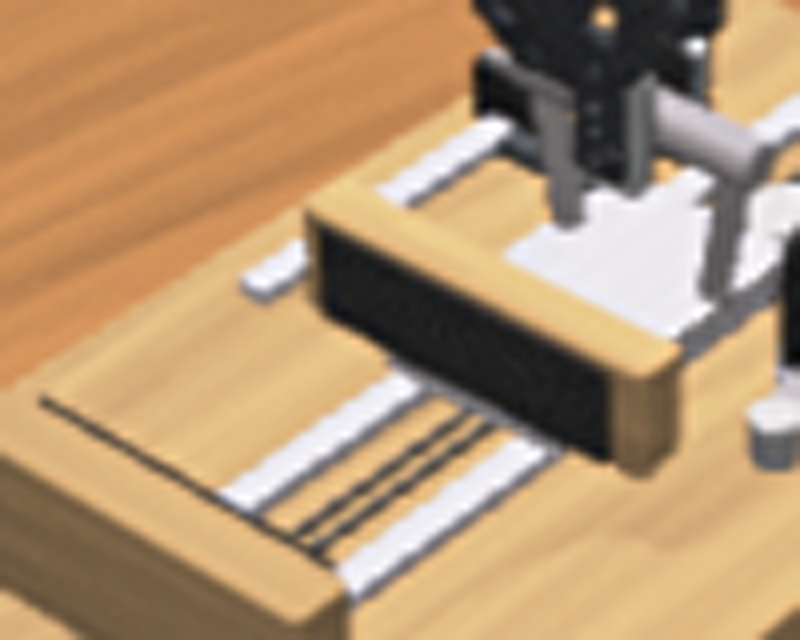

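Run:
```python
from j import *
def ty(x,z,p): return B(atz(t,*T(*p),z))
print("top marker",ty(-85,41,(279,482)),"pointer",ty(0,36,(464,424)))
Z=lambda x,y:((x+.5)/8-.5+180-150+.5)*4-.5
def S8(x,y): return ((x+.5)/8-.5+180,(y+.5)/8-.5+190)
for n,z,p in(("marker",41,(520,68)),("pointer tip",36,(325,262)),("fixed",0,(0,0)))[:2]: print(n,B(atz(s,*S8(*p),z)).round(1))
c=cam("scene")
g0=cv2.cvtColor(s["img"],cv2.COLOR_RGB2GRAY);g1=cv2.cvtColor(c["img"],cv2.COLOR_RGB2GRAY)
# plate template: right end
for (x0,y0,x1,y1,P) in ((226,247,243,270,(60,-100,68)),(193,228,243,268,(0,-105,68)),(247,220,254,245,(42,-45,70))):
    k=6;up=lambda a:cv2.resize(a,None,fx=k,fy=k,interpolation=cv2.INTER_CUBIC)
    m=cv2.matchTemplate(up(g1[175:275,190:330]),up(g0[y0:y1,x0:x1]),cv2.TM_CCOEFF_NORMED);_,v,_,l=cv2.minMaxLoc(m)
    d=np.array(l)/k+[190-x0,175-y0]
    p=proj(s,W(P));
    f=ms(lambda j:np.linalg.norm(proj(s,W(np.array(P)+[0,j,0]))-p-d),bounds=(0,120),method="bounded");print(d,round(v,2),"jaw",f.x,f.fun)
```

```text
top marker [-84.32291917  73.71399203  41.        ] pointer [-68.4200709  -21.86092719  36.        ]
marker [-85.   77.2  41. ]
pointer tip [-66.5 -23.6  36. ]
[ 25.  -18.5] 0.99 jaw 76.11347635368153 0.40932226275677197
[ 24.83333333 -17.33333333] 0.85 jaw 74.50192102545003 0.5567557712152283
[ 23.         -16.33333333] 0.96 jaw 73.86493872801924 0.13448146395155777
```

Emit:
arm_command --pt "0 0 0 -0.06 0.5 0 0.8" --pt "0 0 0 -0.06 0.5 0 0.8" --pt "0 0 0 -0.06 0.5 0 0.8" --pt "0 0 0 -0.05 0.4 0 0.8" --pt "0 0 0 0 0.2 0 0.8" --pt "0 0 0 0 0 0 0.8" --pt "0 0 0 0 0 0 0.8"

```text
time_s: 12.38
ee_pos: [567.9, 25.2, 81.6]
tool_rot: [-0.096, 1.567, 0.082]
wrist_force: [-0.3, -14.4, 3.6]
gripper_width: 0.163
```

```bash
python3 st.py
python3 - <<'E'
from h import *
import pickle
c=cam("scene");save(c,"s4z",(220,175,280,220),13);pickle.dump(c,open("s4.pkl","wb"))
s=pickle.load(open("scene0.pkl","rb"));save(s,"s0zz",(195,180,265,232),11)
E
```

```text
t 12.375 pos [567.9  25.2  81.6] yaw 96.51 down [ 0.002 -0.009 -1.   ] q [ 0.05  0.25 -0.25  1.07 -0.01 -0.07] F [ -0.3 -14.4   3.6] M [-2.8   0.09  0.16] w 13.9 board [ 0.8 52.6 81.6]
```

View pics/s4z.png

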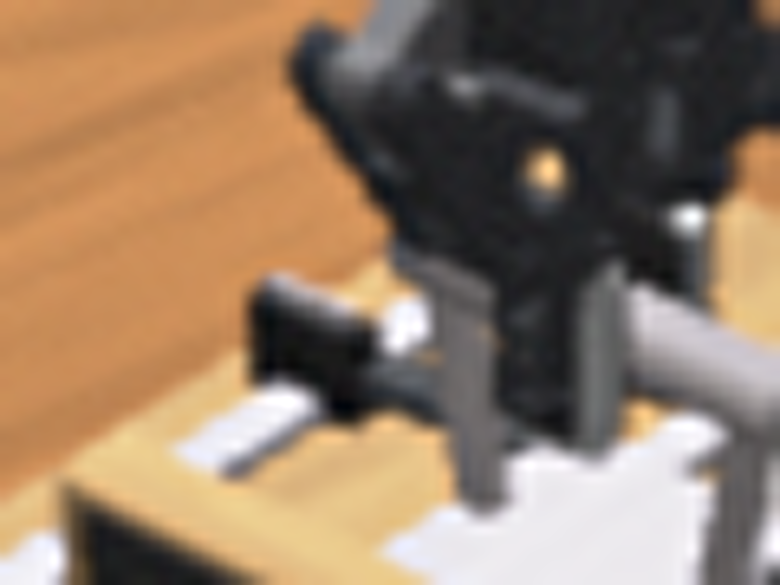

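View pics/s0zz.png

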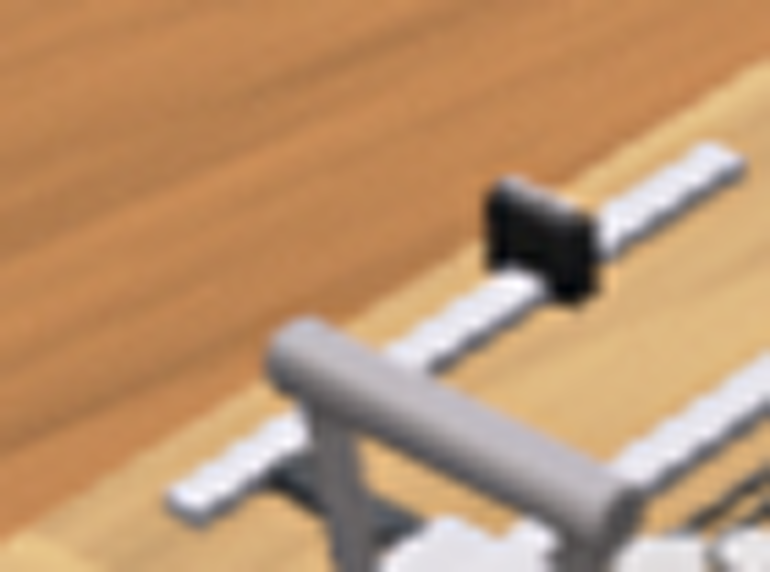

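Run:
```python
from j import *
c=pickle.load(open("s4.pkl","rb"))
outs=[]
def draw(dp,my,off):
    im=cv2.resize(c["img"][175:220,220:280,::-1],None,fx=6.5,fy=6.5,interpolation=cv2.INTER_CUBIC)
    q=lambda P:tuple(int(v) for v in (proj(s,W(P))+off-[220,175]+.5)*6.5)
    box=[(x,my+y,z) for z in(21,41) for x,y in((-98,-5),(-72,-5),(-72,5),(-98,5))]
    for i in range(4):
        for a,b in((i,(i+1)%4),(4+i,4+(i+1)%4),(i,i+4)): cv2.line(im,q(box[a]),q(box[b]),(0,255,255),1)
    yp=my+dp
    for z in(36,30): cv2.polylines(im,[np.array([q((x,yp+y,z)) for x,y in((-70,-4),(-40,-4),(-40,4),(-70,4))])],True,(255,0,255) if z==36 else (0,255,0),1)
    return im
off=np.array([0,0.])
r=[np.hstack([draw(d,76.5,off) for d in (-6,0)]),np.hstack([draw(3,76.5,off),cv2.resize(c["img"][175:220,220:280,::-1],None,fx=6.5,fy=6.5,interpolation=cv2.INTER_CUBIC)])]
cv2.imwrite("pics/ov.png",np.vstack(r))
Z=lambda x,y:((x+.5)/13-.5+220,(y+.5)/13-.5+175)
```

```text
(no output)
```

View pics/ov.png

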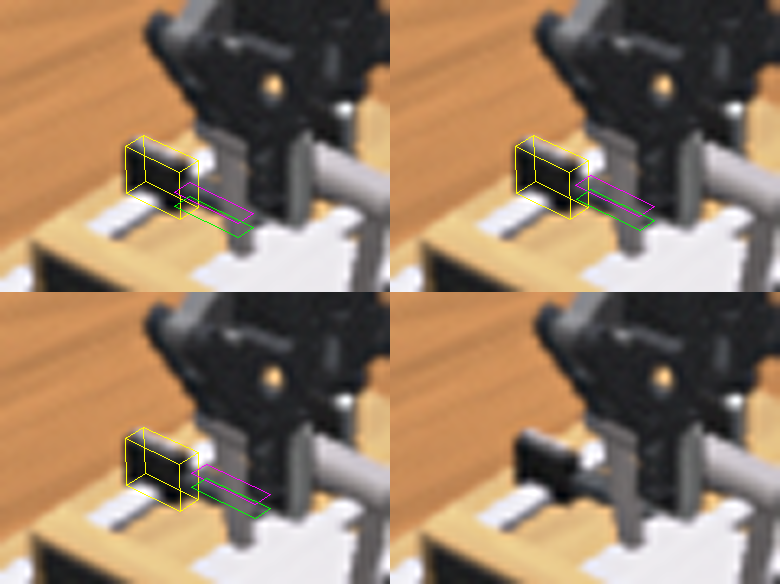

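Run:
```python
from j import *
c=pickle.load(open("s4.pkl","rb"))
k=16;x0,y0,x1,y1=236,192,260,210
def draw(dp,my,im0=c):
    im=cv2.resize(im0["img"][y0:y1,x0:x1,::-1],None,fx=k,fy=k,interpolation=cv2.INTER_CUBIC)
    im=(255*(im/255.)**.6).astype(np.uint8)
    q=lambda P:tuple(int(v) for v in (proj(s,W(P))-[x0,y0]+.5)*k)
    if my:
        box=[(x,my+y,z) for z in(21,41) for x,y in((-98,-5),(-72,-5),(-72,5),(-98,5))]
        for i in range(4):
            for a,b in((i,(i+1)%4),(4+i,4+(i+1)%4),(i,i+4)): cv2.line(im,q(box[a]),q(box[b]),(0,255,255),1)
        if dp is not None:
            for z in(36,30): cv2.polylines(im,[np.array([q((x,my+dp+y,z)) for x,y in((-70,-4),(-40,-4),(-40,4),(-70,4))])],True,(255,0,255) if z==36 else (0,255,0),1)
    return im
cv2.imwrite("pics/ov2.png",np.vstack([np.hstack([draw(None,75,s),draw(None,0)]),np.hstack([draw(0,75),draw(0,77)])]))
```

```text
(no output)
```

View pics/ov2.png

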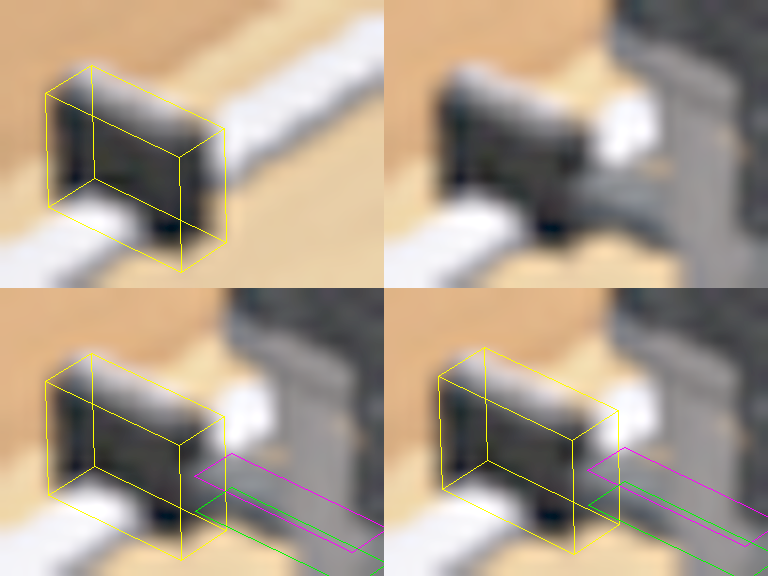

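Overlaying the model on the scene picture puts the pointer about 1–2 mm past the marker line. The arm's travel (96.5–97.6 mm) against the top-view gap (95.6–96.2 mm) says about the same. I nudge back 1 mm and hold.

Emit:
arm_command --pt "0 0 0 0 -0.1 0 0.8" --pt "0 0 0 0 0 0 0.8" --pt "0 0 0 0 0 0 0.8" --pt "0 0 0 0 0 0 0.8" --pt "0 0 0 0 0 0 0.8" --pt "0 0 0 0 0 0 0.8"

```text
time_s: 13.18
ee_pos: [568.0, 24.1, 81.6]
tool_rot: [-0.096, 1.567, 0.082]
wrist_force: [0.5, -15.5, 4.3]
gripper_width: 0.164
```

```bash
python3 st.py
python3 - <<'E'
from h import *
a=cam("scene")["img"];b=cam("top")["img"]
cv2.imwrite("pics/fin.png",np.vstack([a[90:330,100:380],b[90:330,150:480][:, :280]])[...,::-1])
E
```

```text
t 13.175 pos [568.   24.1  81.6] yaw 96.51 down [ 0.003 -0.009 -1.   ] q [ 0.05  0.25 -0.25  1.07 -0.01 -0.07] F [  0.5 -15.5   4.3] M [-2.77 -0.01  0.14] w 14.0 board [ 0.7 51.5 81.6]
```

View pics/fin.png

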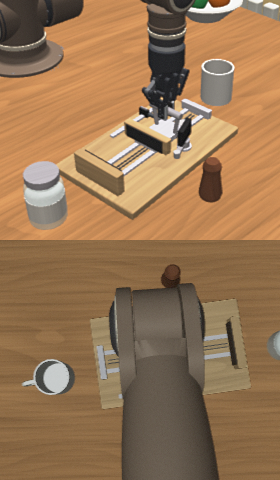

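The final picture shows the jaw held open at (165,125). The knob is turned clear at (183,135), and the jar, mug and mill are standing in place. I hand the job in.

```bash
python3 -c "
from workcell import manip
print(manip.finish_job())"; python3 st.py
```

```text
the job is handed in; nothing more can be done
None
the job is handed in; nothing more can be done
```

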